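# Try the hold-in's gap with the taper gauge

## Task

Pick up the taper gauge and, holding it by its grip, slide its blade along the bench into the gap between the fence and the sprung wooden shoe, flat side against the fence, until you feel the shoe drag lightly on it and give by about 2 mm. Do not force it, then let go and leave the gauge standing snug in the gap for reading, with the other things on the bench where they were.

Things in the scene. Friction and masses are not known exactly. Their poses are not given: they have to be found in the camera images.
- gauge: taper gauge standing on edge, 0.22 kg: black upright grip 40 long (x), 18 thick (y), 55 mm tall (z), and a steel wedge blade, x = 20 to 170 mm, 34 mm tall, standing on the bench too. Origin: centre of the grip's underside; x to the tip, z up. Flat side is y = -9 mm, flush with the grip; the +y side tapers 1 in 10: 18 mm thick at the grip, 3 mm at the tip. Grip it across the 18 mm from above
- gauge_tip (a point): point in the gauge's tip end: x = 170, y = -7.5 mm, z = 17 mm in the gauge's frame
- fence: fixed aluminium fence block, 130 long, 30 thick, 60 mm tall, low flange behind. Origin: on the bench at the entry end of its upright working face; x along the face, the way the blade slides in (face: y = 0, x = 0 to 130 mm); y out of the face to the shoe, z up. The gauge goes in with its x along this x, flat side on the face
- holdin: fixed grey housing of the sprung hold-in facing the fence, 60 mm wide, 62 mm tall, 39 to 132 mm behind its origin. Origin: on the bench below the front of the resting shoe's nose, 15 mm along the fence from its entry end; axes parallel to the fence's (y away from the fence). The gap from fence face to resting nose is 7 to 11 mm, set anew each time
- shoe (a joint): how far the sprung shoe is pushed back from the fence, m: 0 at rest against its stop, 0.012 fully back. The spring presses toward the fence with 2.4 N at rest and 1.2 N more per mm. The drag felt along the blade rises with it: about 1.2 to 2 times the spring force, 6 to 9 N at 2 mm
- shoe_nose (a point): foremost line of the shoe's nose, 20 mm above the bench; moves with the shoe. The shoe is a wooden block 28 mm wide with an upright half-round nose of 14 mm radius, from 14 to 58 mm above the bench
- offcut_long: bystander: light wood offcut 140 x 45 x 28 mm, origin centre of its underside
- offcut_short: bystander: plywood offcut 80 x 60 x 22 mm, origin centre of its underside
- screwdriver: bystander: screwdriver lying on the bench
- glue: bystander: glue bottle, 60 mm across, 150 mm tall, standing; origin centre of its underside
- mug: bystander: white mug, 80 mm across, 90 mm tall; origin centre of its underside
- clamp: bystander: bar clamp lying flat, bar 260 mm long, with wooden handle
There are look-alikes about, which are no part of the job. What is shaped like the gauge but green is not meant.

How it is judged:
By the outcome, as a careful person would: the job done as asked, in the order asked, and still so for the second after the job is handed in, with the robot touching nothing.
It also fails if it takes over 61 s, if anything falls off the work surface, if the arm or the gripper's body presses on something with over 40 N, if the wrist force passes 120 N, or if a joint passes its speed limit or range.

## Robot

A 7-joint arm with a two-finger parallel gripper is mounted at the origin on the work surface. World frame = base frame: x ahead of the robot, y to its left, z up, the work surface at z = 0. Lengths are in mm, angles in rad, forces in N, time in s.
With the tool pointing down it reaches from about 350 to 900 mm from the base axis. Payload 7.2 kg.
Tool frame: the origin (TCP) lies at the very end of the fingers, on their centre line; the grasp point (between the pads) lies 19 mm behind it (robot.tcp_to_grasp is the distance from the TCP to the grasp point, in mm); z points along the fingers, y is the direction in which the jaws open and shut (so a half turn about z gives the same grasp; the last joint's range is limited). The gripper opens to 85 mm and grips with 20 to 120 N. Pads are 22 mm wide; open, the fingers measure 114 mm over their backs; the gripper's body (76 mm by 85 mm) begins 54 mm behind the grasp point. The pads swing forward as they close: fully open they stand 13 mm farther back than shut.
Start: joints at [-0.068, 0.411, -0.013, 1.596, 0.006, 1.134, -0.082], TCP at [625.003, -0.011, 231.297] pointing down, gripper open.
Joint ranges: [-2.95, 2.95], [-0.29, 1.99], [-1.47, 1.44], [0.14, 2.54], [-1.03, 4.17], [0.13, 1.85], [-2.86, 2.86]. Speed limits (rad/s): [2.39, 2.39, 3.01, 3.01, 3.14, 3.14, 3.14].

## Interface

Orientations are given as a unit quaternion [w, x, y, z].
In Python, from rig import robot gives the robot as it stands.
- The arm moves only by the tool apply_moves, never from a script. Its argument "targets" is a list of rows, each a list of 3 entries, a list of its own where there are three numbers: the turn, a rotation vector about the world's x, y, z in rad, then the shift along the world's x, y, z in units of 50 mm (1.0 is 50 mm), then the closure, from 0 (fully open) to 1 (shut). In form: [[[wx, wy, wz], [dx, dy, dz], claw], ...]. A call has 1 to 20 rows; each row shifts and turns the commanded pose from where the row before left it; what a row does not reach is not made up. A row lasts 1/10 s, in which the tool goes at most 50 mm and 8.59 degrees, less where a joint would pass 70% of its speed; a pose out of reach is approached as far as the arm can. A call is refused whole if a number of a shift passes 1 or a number of a turn 0.15, either way. A call with a gripper value outside its range is refused whole. The fingers move at their own pace and stop on an object; "squeeze" is the grip in N (left out, the last holds). Time passes only in rows, so rows that do not move let the fingers close. It gives the time, the measured TCP pose, the force and the opening at its end, in the units of the state.
- robot.get_state(): the state, without advancing time (a new reading comes with each control period).
- robot.camera(name): name is "scene" or "side" or "wrist"; returns a dict with "image" (384x512x3 uint8, red, green, blue), "z_map" (384x512 float32, mm along the optical axis (not along the pixel's ray), 0 where there is no reading), "fx", "fy", "cx", "cy" (pixels), "extrinsics" (4x4, takes a point from camera to world coordinates). Camera axes: x right, y up, looking along -z (the intrinsics and any distortion apply to the point x, -y, -z); pixel columns grow to the right and rows downward; lengths in mm; the calibration is good to about 2 mm. A picture is of the moment at which its call begins.
- robot.hand_in(): hands the job in, once; it reports no verdict.
The state is a dict: "clock": time; "q": joint angles; "qvel": joint speeds; "joint_efforts": joint torques, N m; "eef_pos": TCP position; "eef_rot": TCP orientation; "wrist_force": force on the tool from outside, world axes, zero at the start; "moment": the same for the moment, N m; "gripper_width": opening from 0.0 (shut) to 1.0 (fully open).
Only numpy, scipy, OpenCV 4.12 (cv2) and the standard library are available. Lean on these libraries where they do the work, as an engineer would, in place of code of your own. Each camera call takes 0.05 s, during which the arm holds its last target. There are 200 camera calls.

## Working session

There is one attempt and no reset: what is moved stays moved. The work goes in short steps, Python scripts to look and compute and a tool call to move; the robot and the scene stay as the last step left them, time stands still between calls to the robot, and variables do not carry over. Pictures are saved under pics/ and viewed, about 8 in all and at most 12, crops included, and the job is handed in when it is done.

Besides the shell and the picture viewer there is one more tool, called after "Emit:" as a command line: name --argument value ..., lists and objects as JSON in quotes. apply_moves: Moves the arm, as the interface text tells. Its arguments: {"type":"object","properties":{"targets":{"type":"array"},"squeeze":{"type":"number"}},"required":["targets"]}

```bash
mkdir -p pics; ls
cat > h.py <<'E'
import numpy as np, cv2
from rig import robot
def cam(n,save=None):
    c=robot.camera(n)
    if save: cv2.imwrite('pics/'+save+'.png',c['image'][:,:,::-1])
    return c
def pts(c):
    z=c['z_map'];v,u=np.mgrid[:384,:512]
    P=np.stack([(u-c['cx'])/c['fx']*z,-(v-c['cy'])/c['fy']*z,-z,np.ones_like(z)],-1)
    W=P@np.array(c['extrinsics']).T
    W=W[...,:3]; W[z==0]=np.nan
    return W
def ray(c,u,v,h):
    E=np.array(c['extrinsics']);d=E[:3,:3]@np.array([(u-c['cx'])/c['fx'],-(v-c['cy'])/c['fy'],-1]);o=E[:3,3]
    return o+d*(h-o[2])/d[2]
E
python3 - <<'E'
from h import *
s=[]
for n in ['scene','side','wrist']:
    c=cam(n); np.savez(''+n+'0.npz',**{k:np.array(v) for k,v in c.items()}); s.append(c['image'])
    print(n,c['fx'],np.round(np.array(c['extrinsics']),2).tolist())
cv2.imwrite('pics/a.png',cv2.resize(s[0],(800,600),interpolation=cv2.INTER_CUBIC)[:,:,::-1])
cv2.imwrite('pics/b.png',np.hstack(s[1:])[:,:,::-1][:, :].copy() if 0 else cv2.resize(np.hstack(s[1:]),(800,300))[:,:,::-1])
print(robot.get_state())
E
```

```text
pics
scene 346.94095232726664 [[0.02, -0.66, 0.75, 1406.21], [1.0, 0.01, -0.02, -30.23], [0.01, 0.75, 0.66, 827.59], [0.0, 0.0, 0.0, 1.0]]
side 484.9350351354786 [[-0.84, 0.3, -0.45, -216.47], [-0.54, -0.45, 0.71, 1199.85], [0.01, 0.84, 0.54, 957.73], [0.0, 0.0, 0.0, 1.0]]
wrist 272.88061217501235 [[1.0, 0.0, 0.0, 625.19], [-0.0, 0.95, 0.32, 79.82], [-0.0, -0.32, 0.95, 373.33], [0.0, 0.0, 0.0, 1.0]]
{'clock': 0.15, 'q': array([-0.06820744,  0.41174808, -0.01272056,  1.59681847,  0.0055843 ,
        1.13430995, -0.08219968]), 'qvel': array([-0.0011643 , -0.00166953,  0.00079275, -0.00216061, -0.00062793,
        0.00096337,  0.00039656]), 'joint_efforts': array([ 8.68001844e-04, -6.01035547e+01,  6.82709701e-01, -2.99646127e+01,
        1.39312408e-02,  7.85868731e-03, -1.85852571e-05]), 'eef_pos': array([ 6.24629937e+02, -1.74915614e-02,  2.30639958e+02]), 'eef_rot': array([-4.16140190e-04,  7.07095174e-01,  7.07118113e-01, -4.65340985e-04]), 'wrist_force': array([-0.52094434,  0.17349431,  0.57789543]), 'moment': array([0.03221942, 0.04820412, 0.05740741]), 'gripper_width': 0.9967380823618205}
```

View pics/a.png

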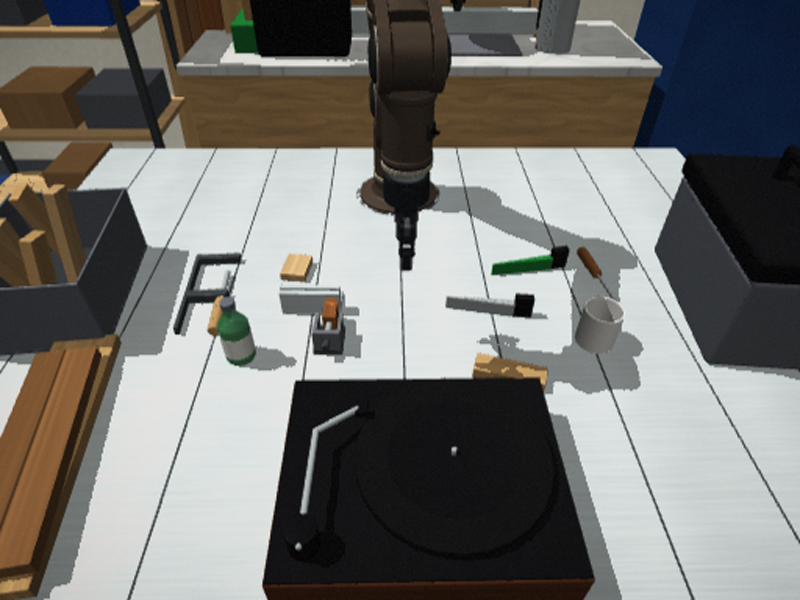

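View pics/b.png

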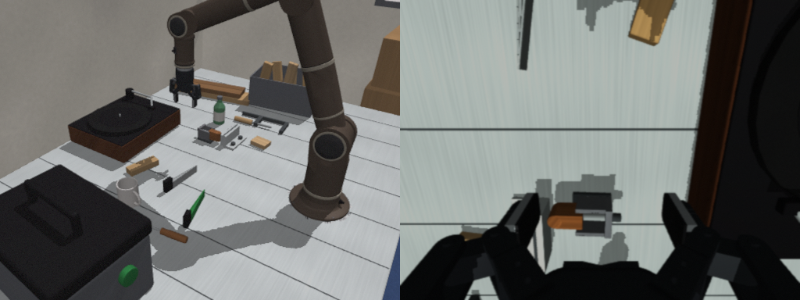

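The scene picture shows two gauge-shaped things: steel with a black grip at about (490,303), and a green one at (530,262). The steel one fits and the green one is the excluded look-alike. The fence and shoe are at about (312,310). The gauge already points roughly along −y, into the gap.

Run:
```python
from h import *
out=[]
for n,boxes in [('scene',[(275,170,360,220),(170,160,240,235)]),('side',None)]:
    c=dict(np.load(n+'0.npz')); W=pts(c); im=c['image']
    hs=cv2.cvtColor(im,cv2.COLOR_RGB2HSV)
    X,Y,Z=[W[...,i] for i in range(3)]
    print(n,'bench z',np.nanmedian(Z[(X>500)&(X<700)&(abs(Y)<200)&(Z<15)]))
    R=(X>400)&(X<800)&(Y>60)&(Y<320)
    gm=(hs[...,1]<70)&R
    def rect(m,l):
        if m.sum()<8: print(l,'few',m.sum());return
        p=W[m][:,:2].astype(np.float32); r=cv2.minAreaRect(p); print(l,m.sum(),np.round(cv2.boxPoints(r)).tolist(),'zmed',np.round(np.median(Z[m]),1), 'mean',np.round(p.mean(0),1))
    # components above 8mm
    for nm,m0 in [('g',(Z>8)&(X>400)&(X<850)&(Y>40)&(Y<400)),('f',(Z>8)&(X>400)&(X<850)&(Y<0)&(Y>-350))]:
        k,l,st,ce=cv2.connectedComponentsWithStats(m0.astype(np.uint8))
        for i in range(1,k):
            if st[i,4]>40:
                m=l==i; zt=np.percentile(Z[m],97)
                print(nm,st[i].tolist(),'ztop',round(float(zt),1)); rect(m&(Z>zt-5),'  top'); 
c=dict(np.load('scene0.npz'));a=cv2.resize(c['image'][150:240,270:370],(800,600)[:1]*1+(720,)) if 0 else None
A=cv2.resize(c['image'][155:215,275:375],None,fx=5,fy=5,interpolation=cv2.INTER_CUBIC)
B=cv2.resize(c['image'][170:230,160:240],None,fx=5,fy=5,interpolation=cv2.INTER_CUBIC)[:300]
B=cv2.copyMakeBorder(B,0,0,0,100,cv2.BORDER_CONSTANT)
cv2.imwrite('pics/c.png',np.vstack([A,B])[:,:,::-1])
```

```text
scene bench z 1.8277968764145953
g [279, 0, 10, 62, 270] ztop 638.4
  top 19 [[588.0, 42.0], [589.0, 38.0], [626.0, 41.0], [626.0, 45.0]] zmed 637.4 mean [608.1  42.2]
g [285, 187, 57, 15, 512] ztop 56.6
  top 47 [[513.0, 250.0], [534.0, 244.0], [543.0, 280.0], [523.0, 286.0]] zmed 56.0 mean [528.7 264.7]
g [368, 190, 21, 36, 401] ztop 92.2
  top 51 [[572.0, 365.0], [649.0, 365.0], [649.0, 398.0], [572.0, 399.0]] zmed 90.9 mean [617.  379.8]
g [275, 226, 76, 33, 1505] ztop 121.9
  top 454 [[809.0, 165.0], [809.0, 40.0], [850.0, 40.0], [850.0, 165.0]] zmed 120.3 mean [832.5  90.8]
f [236, 0, 26, 173, 2882] ztop 640.4
  top 178 [[562.0, -3.0], [566.0, -49.0], [629.0, -44.0], [625.0, 2.0]] zmed 640.4 mean [603.7 -24.7]
f [179, 174, 17, 6, 71] ztop 26.4
  top 25 [[397.0, -285.0], [408.0, -286.0], [411.0, -226.0], [400.0, -226.0]] zmed 23.8 mean [ 404.2 -249. ]
f [178, 182, 43, 44, 1176] ztop 64.0
  top 417 [[489.0, -267.0], [644.0, -269.0], [646.0, -128.0], [491.0, -126.0]] zmed 61.5 mean [ 544.3 -181.1]
f [140, 190, 24, 43, 671] ztop 151.9
  top 57 [[631.0, -344.0], [658.0, -347.0], [66
[... 939 characters left out ...]
3, 9, 66, 157] ztop 539.5
  top 20 [[575.0, -22.0], [598.0, -31.0], [606.0, -9.0], [582.0, -1.0]] zmed 538.7 mean [591.5 -13.9]
f [253, 107, 5, 19, 49] ztop 348.4
  top 9 [[552.0, -11.0], [559.0, -12.0], [560.0, -1.0], [553.0, -0.0]] zmed 346.5 mean [557.4  -6.7]
f [273, 122, 16, 37, 437] ztop 147.7
  top 27 [[618.0, -335.0], [645.0, -347.0], [655.0, -324.0], [628.0, -312.0]] zmed 147.7 mean [ 638.4 -328.2]
f [188, 135, 44, 44, 1008] ztop 105.4
  top 159 [[786.0, -189.0], [850.0, -189.0], [850.0, -0.0], [786.0, -0.0]] zmed 101.9 mean [820.1 -78. ]
f [253, 158, 63, 33, 1144] ztop 62.7
  top 240 [[483.0, -267.0], [641.0, -268.0], [643.0, -121.0], [485.0, -119.0]] zmed 60.2 mean [ 540.4 -177.4]
```

View pics/c.png

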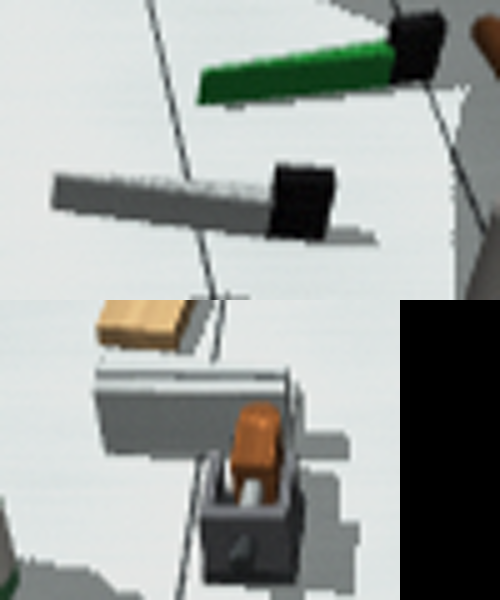

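The crop confirms it: the steel gauge with black grip is at scene (285–342,187–202), and the green look-alike is above it. The fence face looks along +x with the orange shoe opposite, and the entry end is on the +y side. The two views differ by about 6 mm, so I'll use the wrist camera from near. First I look down over the gap.

Emit:
apply_moves --targets '[[[0,0,0],[-0.4,-0.6,0],0],[[0,0,0],[-0.4,-0.6,0],0],[[0,0,0],[-0.4,-0.6,0],0],[[0,0,0],[-0.4,-0.6,0],0],[[0,0,0],[0,-0.6,0],0],[[0,0,0],[0,0,0],0],[[0,0,0],[0,0,0],0]]'

```text
clock: 0.85
eef_pos: [544.8, -150.5, 231.1]
eef_rot: [-0.0, 0.708, 0.707, 0.0]
wrist_force: [0.3, 0.1, 0.2]
gripper_width: 0.992
```

Run:
```python
from h import *
c=cam('wrist'); np.savez('w1.npz',**{k:np.array(v) for k,v in c.items()})
cv2.imwrite('pics/d.png',cv2.resize(c['image'],(800,600),interpolation=cv2.INTER_CUBIC)[:,:,::-1])
print(np.array(c['extrinsics'])[:3,3], robot.get_state()['eef_pos'])
W=pts(c);X,Y,Z=[W[...,i] for i in range(3)]
hs=cv2.cvtColor(c['image'],cv2.COLOR_RGB2HSV)
def rect(m,l):
    m=cv2.morphologyEx(m.astype(np.uint8),cv2.MORPH_OPEN,np.ones((3,3)))>0
    k,L,st,_=cv2.connectedComponentsWithStats(m.astype(np.uint8))
    for i in range(1,k):
        if st[i,4]>100:
            q=L==i;print(l,st[i].tolist(),np.round(cv2.boxPoints(cv2.minAreaRect(W[q][:,:2].astype(np.float32))),1).tolist(),np.round(np.median(Z[q]),1))
R=(X>400)&(X<700)&(Y<-80)&(Y>-300)
org=(hs[...,1]>120)&(hs[...,0]<20)
rect(R&(Z>53)&(Z<68)&~org,'top'); rect(R&(Z>40)&(Z<68)&org,'shoe'); rect(R&(Z<35)&(Z>8)&~org,'low')
```

```text
[545.39805348 -70.6510407  373.96592118] [ 545.09590218 -149.30556603  231.08685083]
top [284, 155, 59, 48, 1162] [[578.5, -183.3000030517578], [642.4000244140625, -185.60000610351562], [644.4000244140625, -129.39999389648438], [580.5999755859375, -127.0999984741211]] 59.0
top [212, 164, 26, 98, 2387] [[488.0, -267.29998779296875], [518.0999755859375, -268.29998779296875], [522.5, -138.1999969482422], [492.3999938964844, -137.1999969482422]] 60.3
shoe [245, 164, 52, 26, 1199] [[530.5999755859375, -167.5], [593.2999877929688, -169.6999969482422], [594.2999877929688, -141.6999969482422], [531.5999755859375, -139.39999389648438]] 58.1
low [275, 148, 57, 13, 346] [[569.2999877929688, -142.10000610351562], [643.5999755859375, -142.10000610351562], [643.5999755859375, -125.9000015258789], [569.2999877929688, -125.9000015258789]] 12.9
low [187, 156, 42, 87, 2174] [[438.6000061035156, -264.6000061035156], [495.3999938964844, -270.29998779296875], [508.70001220703125, -138.0], [451.8999938964844, -132.1999969482422]] 10.5
low [295, 163, 31, 8, 211] [[596.5, -146.10000610351562], [597.5, -158.5], [632.9000244140625, -155.6999969482422], [631.7999877929688, -143.1999969482422]] 12.4
low [296, 181, 28, 9, 239] [[595.5999755859375, -171.39999389648438], [596.9000244140625, -181.8000030517578], [632.2000122070312, -177.1999969482422], [630.9000244140625, -166.8000030517578]] 16.3
```

View pics/d.png

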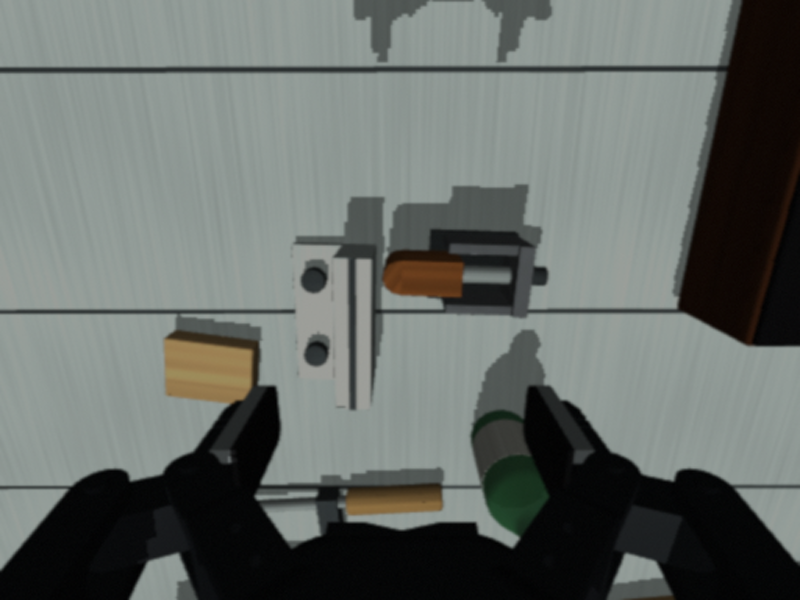

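Wrist view from (545,−150): fence top strip spans px (335–375, 250–408), shoe nose at (385,275), glue bottle clear at (500,450). The fence runs about 0.034 rad off −y, and the gap is about 9 mm. Next I look at the gauge with the same camera.

Emit:
apply_moves --targets '[[[0,0,0],[-0.1,0.9,0],0],[[0,0,0],[-0.1,0.9,0],0],[[0,0,0],[-0.1,0.9,0],0],[[0,0,0],[-0.1,0.9,0],0],[[0,0,0],[0,0.9,0],0],[[0,0,0],[0,0.9,0],0],[[0,0,0],[0,0.9,0],0],[[0,0,0],[0,0.7,0],0],[[0,0,0],[0,0,0],0],[[0,0,0],[0,0,0],0]]'

```text
clock: 1.9
eef_pos: [524.1, 202.1, 230.9]
eef_rot: [-0.0, 0.706, 0.709, -0.0]
wrist_force: [0.5, -0.2, -0.9]
gripper_width: 0.999
```

Run:
```python
from h import *
c=cam('wrist'); np.savez('w2.npz',**{k:np.array(v) for k,v in c.items()})
cv2.imwrite('pics/e.png',cv2.resize(c['image'],(800,600),interpolation=cv2.INTER_CUBIC)[:,:,::-1])
print(np.array(c['extrinsics'])[:3,3], robot.get_state()['eef_pos'])
W=pts(c);X,Y,Z=[W[...,i] for i in range(3)]
R=(X>440)&(X<600)&(Y<330)&(Y>60)
for l,a,b in [('grip',50,62),('blade',29,39)]:
    m=R&(Z>a)&(Z<b)
    k,L,st,_=cv2.connectedComponentsWithStats(m.astype(np.uint8))
    for i in range(1,k):
        if st[i,4]>60:
            q=L==i;p=W[q];print(l,st[i].tolist(),np.round(cv2.boxPoints(cv2.minAreaRect(p[:,:2].astype(np.float32))),1).tolist(),'z',np.round(np.median(Z[q]),1))
            # edge profile along y
            for y in np.arange(p[:,1].min(),p[:,1].max(),15):
                s=p[abs(p[:,1]-y)<3]
                if len(s)>3: print('   y%.0f x %.1f..%.1f'%(y,s[:,0].min(),s[:,0].max()),end='')
            print()
```

```text
[524.29384644 281.92232656 373.67149331] [524.51614389 200.46087215 230.94248368]
grip [251, 101, 19, 37, 570] [[516.2999877929688, 246.5], [534.2000122070312, 244.5], [538.5999755859375, 284.0], [520.7000122070312, 286.0]] z 55.1
   y246 x 517.4..533.6   y261 x 518.6..535.7   y276 x 519.8..537.7
blade [240, 137, 25, 107, 839] [[488.79998779296875, 100.19999694824219], [505.5, 97.0], [533.4000244140625, 242.10000610351562], [516.5999755859375, 245.3000030517578]] z 34.0
   y98 x 501.2..502.6   y113 x 501.4..505.7   y128 x 503.1..508.6   y143 x 504.6..512.7   y158 x 507.4..515.5   y173 x 508.9..519.4   y188 x 510.4..522.0   y203 x 511.8..524.6   y218 x 513.2..528.3   y233 x 514.5..531.8
```

View pics/e.png

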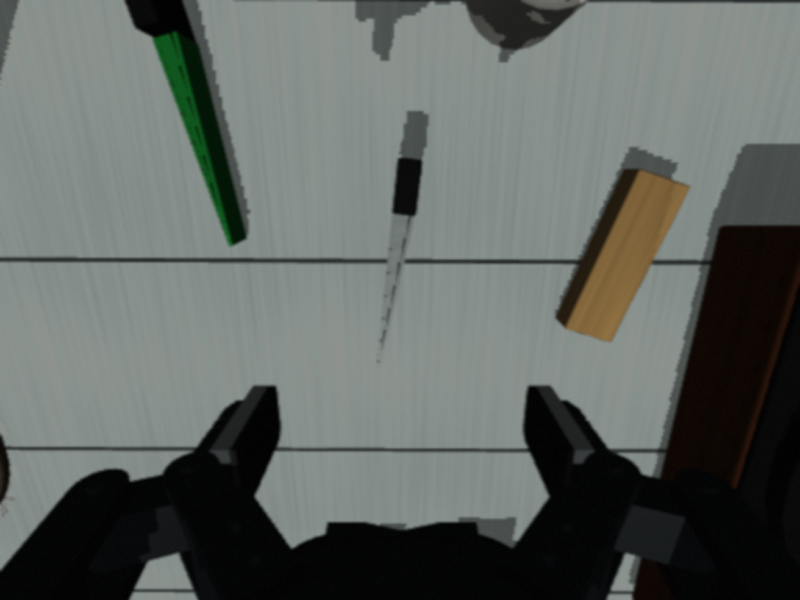

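Wrist view at (524,201): the gauge grip is at px (407,186) and the tip at (378,362). The grip centre is (527.5, 265.2), its top is 55 mm high, and its yaw is −0.107 rad. The flat side is on −x, as needed. Now I go over it and down.

Emit:
apply_moves --targets '[[[0,0,-0.04],[0.03,0.5,-0.4],0],[[0,0,-0.04],[0.02,0.5,-0.6],0],[[0,0,-0.027],[0,0.3,-0.6],0],[[0,0,0],[0,0,-0.6],0],[[0,0,0],[0,0,-0.6],0],[[0,0,0],[0,0,0],0],[[0,0,0],[0,0,0],0],[[0,0,0],[0,0,0],0]]'

```text
clock: 2.75
eef_pos: [528.7, 264.9, 93.1]
eef_rot: [0.0, 0.744, 0.668, 0.001]
wrist_force: [-0.1, 0.6, 0.0]
gripper_width: 1.003
```

Run:
```python
from h import *
from scipy.spatial.transform import Rotation as R
s=robot.get_state();print(s['eef_pos'],s['eef_rot'])
q=s['eef_rot'];M=R.from_quat([q[1],q[2],q[3],q[0]]).as_matrix();print(np.arctan2(-M[1,1]*-1,M[0,1]))
c=cam('wrist');W=pts(c);X,Y,Z=[W[...,i] for i in range(3)]
m=(Z>50)&(Z<60)&(abs(X-527)<25)&(abs(Y-265)<35)
print(m.sum());
if m.sum()>20: print(np.round(cv2.boxPoints(cv2.minAreaRect(W[m][:,:2].astype(np.float32))),1).tolist())
cv2.imwrite('pics/f.png',c['image'][:,:,::-1])
```

```text
[528.7452632  264.90611149  93.14947929] [3.73841556e-04 7.44255905e-01 6.67893310e-01 1.23887682e-03]
-0.10804714104263641
1285
[[516.4000244140625, 246.1999969482422], [534.0999755859375, 244.5], [538.0999755859375, 284.70001220703125], [520.5, 286.3999938964844]]
```

View pics/f.png

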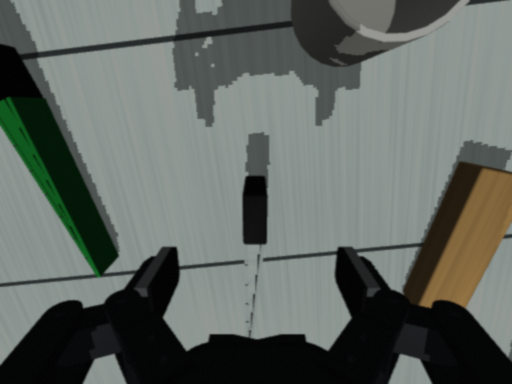

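Near view: the grip is at px (255,210), aligned with and centred between the jaws; remeasured centre (527.3, 265.4). Descend and grip.

Emit:
apply_moves --targets '[[[0,0,0],[-0.02,0,-0.4],0],[[0,0,0],[0,0,-0.4],0],[[0,0,0],[0,0,-0.4],0],[[0,0,0],[0,0,-0.2],0],[[0,0,0],[0,0,-0.16],0],[[0,0,0],[0,0,0],0],[[0,0,0],[0,0,0],0],[[0,0,0],[0,0,0],0.3],[[0,0,0],[0,0,0],0.5],[[0,0,0],[0,0,0],0.7],[[0,0,0],[0,0,0],0.85],[[0,0,0],[0,0,0],1],[[0,0,0],[0,0,0],1],[[0,0,0],[0,0,0],1],[[0,0,0],[0,0,0],1]]' --squeeze 40

```text
clock: 4.3
eef_pos: [526.6, 265.1, 13.5]
eef_rot: [0.0, 0.744, 0.668, 0.0]
wrist_force: [-0.0, -0.2, 3.7]
gripper_width: 0.206
```

Gripped (width ≈17.5 mm). Lift a few mm, turn to the fence's yaw and carry to 25 mm short of the entry with about 2 mm clearance.

Emit:
apply_moves --targets '[[[0,0,0],[0,0,0.1],1],[[0,0,0],[0,0,0.1],1],[[0,0,0.02],[0.07,-0.3,0],1],[[0,0,0.02],[0.1,-0.5,0],1],[[0,0,0.02],[0.1,-0.6,0],1],[[0,0,0.013],[0,-0.6,0],1],[[0,0,0],[0,-0.6,0],1],[[0,0,0],[0,-0.6,0],1],[[0,0,0],[0,-0.5,0],1],[[0,0,0],[0,-0.3,0],1],[[0,0,0],[0,-0.18,0],1],[[0,0,0],[0,0,0],1],[[0,0,0],[0,0,0],1],[[0,0,0],[0,0,0],1]]'

```text
clock: 5.7
eef_pos: [540.0, 57.7, 23.3]
eef_rot: [-0.0, 0.718, 0.696, 0.0]
wrist_force: [0.0, -0.3, -2.6]
gripper_width: 0.207
```

```bash
cat > look.py <<'E'
from h import *
import sys
from scipy.spatial.transform import Rotation as R
s=robot.get_state();q=s['eef_rot'];M=R.from_quat([q[1],q[2],q[3],q[0]]).as_matrix()
print(np.round(s['eef_pos'],1),'yaw',np.arctan2(M[1,1],M[0,1]),'F',np.round(s['wrist_force'],1),'w',s['gripper_width'])
c=cam('scene');d=cam('side')
def crop(c,pts3):
    E=np.linalg.inv(np.array(c['extrinsics']));P=np.array(pts3)@E[:3,:3].T+E[:3,3]
    u=P[:,0]/-P[:,2]*c['fx']+c['cx'];v=-P[:,1]/-P[:,2]*c['fy']+c['cy']
    a,b=int(u.mean()),int(v.mean()); x0=max(a-50,0);y0=max(b-37,0)
    print('crop origin',x0,y0); return cv2.resize(c['image'][y0:y0+75,x0:x0+100],(400,300),interpolation=cv2.INTER_CUBIC)
p=[[530,-110,30]]
w=cam('wrist')['image']
cv2.imwrite('pics/%s.png'%sys.argv[1],np.vstack([np.hstack([crop(c,p),crop(d,p)]),cv2.resize(np.hstack([w]),(400,300)).repeat(2,axis=1)[:, :800] if 0 else np.hstack([cv2.resize(w,(400,300)),cv2.resize(w[180:330,156:356],(400,300))])])[:,:,::-1])
E
python3 look.py g
```

```text
[540.   57.7  23.3] yaw -0.031972573424677575 F [ 0.  -0.3 -2.6] w 0.20691850145372603
crop origin 174 159
crop origin 225 144
```

View pics/g.png

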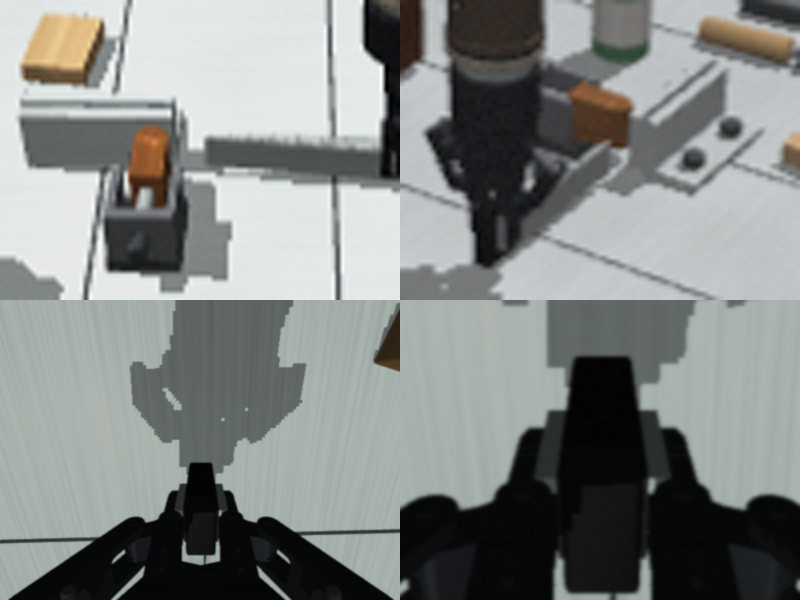

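The gauge is held level, its tip about 25 mm short of the entry. Next I fit planes to the fence face and the blade's tapered side in the scene depth to get their relative offset and yaw.

```bash
cat > fit.py <<'E'
from h import *
Ws=[]
for i in range(3):
    c=cam('scene'); Ws.append(pts(c))
W=np.nanmean(Ws,0);X,Y,Z=[W[...,i] for i in range(3)]
def fit(m,l):
    # x = a + b*(y+138) + k*z, robust
    p=W[m];A=np.c_[np.ones(len(p)),p[:,1]+138,p[:,2]-30];w=np.ones(len(p),bool)
    for _ in range(6):
        s=np.linalg.lstsq(A[w],p[w,0],rcond=None)[0];r=p[:,0]-A@s;w=abs(r)<max(2*np.std(r[w]),.5)
    print(l,w.sum(),len(p),'x@y-138 %.2f slope %.4f zk %.3f rms %.2f'%(*s,np.std(r[w])),'y',p[w,1].min().round(1),p[w,1].max().round(1));return s
f=fit((Y<-175)&(Y>-262)&(Z>8)&(Z<55)&(X>500)&(X<545),'fence')
b=fit((Y>-120)&(Y<15)&(Z>14)&(Z<38)&(X>505)&(X<560),'blade')
yt=np.nanmin(Y[(Y>-128)&(Y<20)&(Z>12)&(Z<46)&(X>505)&(X<570)]);print('tip y',yt)
print('yaw diff flat-vs-fence (slope): ',b[1]-0.1-f[1])
E
python3 fit.py
```

```text
fence 228 260 x@y-138 521.11 slope 0.0286 zk -0.008 rms 0.70 y -261.3 -175.3
blade 159 187 x@y-138 524.05 slope 0.1344 zk 0.002 rms 0.73 y -110.7 12.7
tip y -110.6618673889213
yaw diff flat-vs-fence (slope):  0.005766817161685964
```

Relative fit: the blade flat is within about 6 mrad of the face, with about 3 mm clearance. Lower to the bench.

Emit:
apply_moves --targets '[[[0,0,0.005],[0,0,-0.1],1],[[0,0,0],[0,0,-0.06],1],[[0,0,0],[0,0,-0.03],1],[[0,0,0],[0,0,0],1],[[0,0,0],[0,0,0],1],[[0,0,0],[0,0,0],1]]'

```text
clock: 6.6
eef_pos: [540.0, 55.9, 13.7]
eef_rot: [-0.0, 0.717, 0.697, -0.0]
wrist_force: [-0.5, 0.3, -3.3]
gripper_width: 0.201
```

Emit:
apply_moves --targets '[[[0,0,0],[0,0,-0.01],1],[[0,0,0],[0,0,0],1],[[0,0,0],[0,0,0],1]]'

```text
clock: 6.9
eef_pos: [540.1, 56.0, 13.5]
eef_rot: [0.0, 0.717, 0.697, 0.0]
wrist_force: [-1.0, -0.7, 1.6]
gripper_width: 0.207
```

On the bench lightly. Slide the tip about 7 mm past the entry, just before the nose.

Emit:
apply_moves --targets '[[[0,0,0],[-0.005,-0.16,0],1],[[0,0,0],[-0.005,-0.16,0],1],[[0,0,0],[-0.005,-0.16,0],1],[[0,0,0],[-0.005,-0.16,0],1],[[0,0,0],[0,0,0],1],[[0,0,0],[0,0,0],1]]'

```text
clock: 7.5
eef_pos: [539.2, 22.0, 13.5]
eef_rot: [0.001, 0.718, 0.696, -0.0]
wrist_force: [0.1, -4.8, 4.4]
gripper_width: 0.204
```

```bash
python3 fit.py; python3 look.py i
```

```text
fence 230 258 x@y-138 521.39 slope 0.0326 zk -0.004 rms 0.78 y -261.7 -175.1
blade 187 262 x@y-138 528.16 slope 0.1300 zk -0.024 rms 0.96 y -119.7 9.3
tip y -127.84234257226474
yaw diff flat-vs-fence (slope):  -0.0026824435296473395
[539.2  22.9  13.5] yaw -0.02989387629812899 F [-0.6 -4.   5.3] w 0.20654526055380562
crop origin 174 159
crop origin 225 144
```

View pics/i.png

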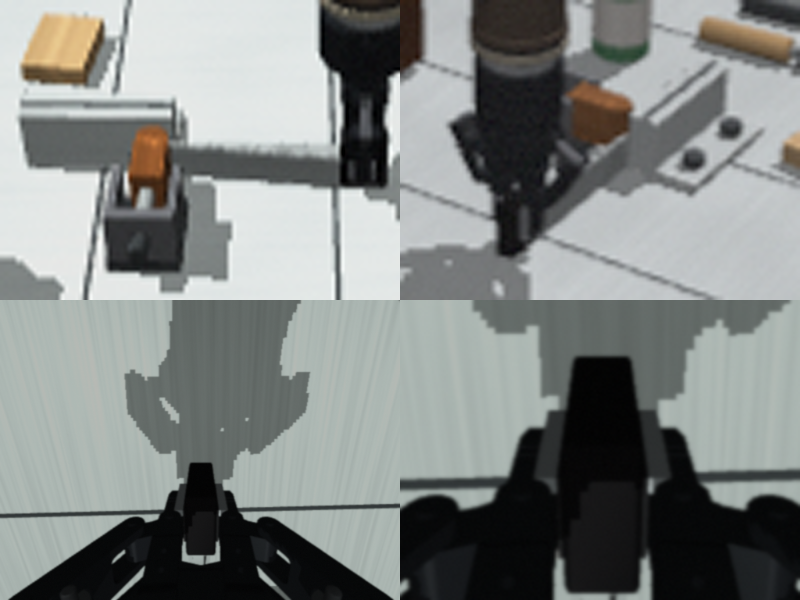

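The tip is just inside the entry, between fence and shoe and clear of both; clearance to the face is about 2.8 mm and yaw is aligned. Slide 25 mm further, still clear of the shoe, then ease toward the face.

Emit:
apply_moves --targets '[[[0,0,0],[-0.004,-0.12,0.003],1],[[0,0,0],[-0.004,-0.12,0],1],[[0,0,0],[-0.004,-0.12,0],1],[[0,0,0],[-0.004,-0.08,0],1],[[0,0,0],[0,-0.06,0],1],[[0,0,0],[-0.02,0,0],1],[[0,0,0],[-0.01,0,0],1],[[0,0,0],[0,0,0],1],[[0,0,0],[0,0,0],1]]'

```text
clock: 8.7
eef_pos: [536.9, -1.7, 13.5]
eef_rot: [0.0, 0.717, 0.697, -0.0]
wrist_force: [2.2, -1.6, 2.0]
gripper_width: 0.204
```

Emit:
apply_moves --targets '[[[0,0,0],[-0.01,0,0],1],[[0,0,0],[0,0,0],1],[[0,0,0],[0,0,0],1]]'

```text
clock: 9.0
eef_pos: [536.2, -1.4, 13.5]
eef_rot: [0.0, 0.717, 0.697, -0.0]
wrist_force: [2.5, -3.1, 3.9]
gripper_width: 0.206
```

Emit:
apply_moves --targets '[[[0,0,0],[-0.01,0,0],1],[[0,0,0],[0,0,0],1],[[0,0,0],[0,0,0],1]]'

```text
clock: 9.3
eef_pos: [535.7, -1.1, 13.5]
eef_rot: [0.0, 0.717, 0.697, -0.0]
wrist_force: [2.5, -2.5, 3.6]
gripper_width: 0.202
```

Emit:
apply_moves --targets '[[[0,0,0],[-0.01,0,0],1],[[0,0,0],[0,0,0],1],[[0,0,0],[0,0,0],1]]'

```text
clock: 9.6
eef_pos: [535.3, -0.9, 13.5]
eef_rot: [0.0, 0.717, 0.697, 0.0]
wrist_force: [2.1, -1.9, 3.1]
gripper_width: 0.201
```

Emit:
apply_moves --targets '[[[0,0,0],[-0.01,0,0],1],[[0,0,0],[0,0,0],1],[[0,0,0],[0,0,0],1]]'

```text
clock: 9.9
eef_pos: [534.9, -0.8, 13.5]
eef_rot: [0.0, 0.717, 0.697, 0.0]
wrist_force: [2.5, -0.6, 2.7]
gripper_width: 0.207
```

Emit:
apply_moves --targets '[[[0,0,0],[-0.01,0,0],1],[[0,0,0],[0,0,0],1],[[0,0,0],[0,0,0],1]]'

```text
clock: 10.2
eef_pos: [534.5, -0.8, 13.5]
eef_rot: [0.0, 0.717, 0.697, 0.0]
wrist_force: [4.0, -0.4, 2.8]
gripper_width: 0.207
```

```bash
python3 fit.py; python3 -c "
from h import *
print(robot.get_state()['moment'],robot.get_state()['wrist_force'])"
```

```text
fence 229 252 x@y-138 521.21 slope 0.0287 zk -0.007 rms 0.82 y -260.9 -175.2
blade 165 249 x@y-138 527.38 slope 0.1194 zk -0.073 rms 0.98 y -119.5 12.5
tip y -127.65440288734271
yaw diff flat-vs-fence (slope):  -0.009243961055880021
[-0.05184817 -1.05862652  0.38247871] [5.25726353 0.09607154 1.74181248]
```

Fx rises to about 4–5 N with a yaw moment, so the blade is touching the face. Advance along the face toward first shoe contact.

Emit:
apply_moves --targets '[[[0,0,0],[-0.005,-0.15,0],1],[[0,0,0],[-0.005,-0.15,0],1],[[0,0,0],[-0.005,-0.15,0],1],[[0,0,0],[-0.005,-0.15,0],1],[[0,0,0],[0,0,0],1],[[0,0,0],[0,0,0],1]]'

```text
clock: 10.95
eef_pos: [533.5, -30.5, 13.5]
eef_rot: [0.0, 0.717, 0.697, 0.0]
wrist_force: [5.4, 0.3, 1.7]
gripper_width: 0.208
```

```bash
cat > w.py <<'E'
from h import *
s=robot.get_state();print('pos',np.round(s['eef_pos'],1),'F',np.round(s['wrist_force'],1),'M',np.round(s['moment'],2))
# shoe mask in scene and side: top-surface orange points
for n in ['scene','side']:
    ms=[]
    for _ in range(2):
        c=cam(n);W=pts(c);hs=cv2.cvtColor(c['image'],cv2.COLOR_RGB2HSV)
        X,Y,Z=[W[...,i] for i in range(3)]
        m=(hs[...,1]>120)&(hs[...,0]<20)&(X>515)&(X<620)&(Y>-185)&(Y<-120)&(Z>50)&(Z<66)
        p=W[m];ms.append([m.sum(),np.percentile(p[:,0],3),p[:,0].min(),p[:,0].mean(),np.percentile(p[:,0],97)])
    print(n,np.round(np.mean(ms,0),2))
E
python3 w.py
python3 - <<'E'
from h import *
for n in ['scene','side']:
    c=dict(np.load(n+'0.npz'));W=pts(c);hs=cv2.cvtColor(c['image'],cv2.COLOR_RGB2HSV)
    X,Y,Z=[W[...,i] for i in range(3)]
    m=(hs[...,1]>120)&(hs[...,0]<20)&(X>515)&(X<620)&(Y>-185)&(Y<-120)&(Z>50)&(Z<66)
    p=W[m];print('rest',n,m.sum(),np.round([np.percentile(p[:,0],3),p[:,0].min(),p[:,0].mean(),np.percentile(p[:,0],97)],2))
E
```

```text
pos [533.5 -30.5  13.5] F [5.4 0.3 1.7] M [ 0.14 -1.06  0.53]
scene [117.5  536.39 533.05 568.31 592.86]
side [ 31.   529.31 528.31 542.52 559.63]
rest scene 118 [538.   534.07 568.48 592.08]
rest side 66 [531.96 529.31 558.01 584.86]
```

Shoe still at rest (scene mean x unchanged, 568.3 vs 568.5). Advance in smaller steps.

Emit:
apply_moves --targets '[[[0,0,0],[-0.003,-0.08,0],1],[[0,0,0],[-0.003,-0.08,0],1],[[0,0,0],[0,0,0],1],[[0,0,0],[0,0,0],1]]'

```text
clock: 11.55
eef_pos: [533.3, -36.6, 13.5]
eef_rot: [-0.001, 0.716, 0.698, 0.001]
wrist_force: [5.2, 6.5, 1.2]
gripper_width: 0.207
```

Emit:
apply_moves --targets '[[[0,0,0],[-0.003,-0.08,0],1],[[0,0,0],[0,0,0],1],[[0,0,0],[0,0,0],1]]'

```text
clock: 11.85
eef_pos: [533.3, -40.2, 13.5]
eef_rot: [-0.001, 0.716, 0.698, 0.001]
wrist_force: [5.2, 6.4, 1.2]
gripper_width: 0.205
```

Emit:
apply_moves --targets '[[[0,0,0],[-0.003,-0.08,0],1],[[0,0,0],[0,0,0],1],[[0,0,0],[0,0,0],1]]'

```text
clock: 12.15
eef_pos: [533.2, -43.9, 13.6]
eef_rot: [-0.001, 0.716, 0.698, 0.001]
wrist_force: [5.2, 7.6, 0.5]
gripper_width: 0.212
```

```bash
python3 w.py
```

```text
pos [533.2 -43.9  13.6] F [5.2 7.6 0.5] M [ 1.31 -1.11  0.43]
scene [121.   537.74 534.51 569.33 593.14]
side [ 13.   528.49 527.3  537.15 548.56]
```

Drag of 6–7 N began between y=−30 and −36, and the shoe has given about 0.9 mm by depth. I'll build a finer shoe measurement (sub-pixel edge in the scene image) and advance in small steps.

Emit:
apply_moves --targets '[[[0,0,0],[-0.003,-0.07,0],1],[[0,0,0],[0,0,0],1],[[0,0,0],[0,0,0],1]]'

```text
clock: 12.65
eef_pos: [533.1, -47.1, 13.6]
eef_rot: [-0.001, 0.716, 0.698, 0.002]
wrist_force: [4.6, 8.3, 1.5]
gripper_width: 0.204
```

```bash
cat > shoe.py <<'E'
from h import *
def proj(c,P):
    E=np.linalg.inv(np.array(c['extrinsics']));q=E[:3,:3]@P+E[:3,3];return np.array([q[0]/-q[2]*c['fx']+c['cx'],-q[1]/-q[2]*c['fy']+c['cy']])
def prof(im):
    f=im.astype(float);return np.clip(f[...,0]-0.5*(f[...,1]+f[...,2]),0,None)
c0=dict(np.load('scene0.npz'));c=[cam('scene') for _ in range(4)]
a,b=proj(c0,np.array([550.,-152,58])),proj(c0,np.array([552.,-152,58]));print('px',a.round(1),'px per 2mm',(b-a).round(3))
u,v=int(a[0]),int(a[1]);sl=np.s_[v-16:v+14,u-12:u+12]
A=prof(c0['image'])[sl];B=np.mean([prof(x['image'])[sl] for x in c],0)
# subpixel shift by ECC translation on orange-ness
Wm=np.eye(2,3,dtype=np.float32)
t=(cv2.TERM_CRITERIA_EPS|cv2.TERM_CRITERIA_COUNT,200,1e-6)
r,Wm=cv2.findTransformECC(A.astype(np.float32),B.astype(np.float32),Wm,cv2.MOTION_TRANSLATION,t,None,3)
print('ECC',r,'shift px',Wm[:,2],'mm %.2f'%(Wm[1,2]/(b-a)[1]*2))
s=lambda M:(M.sum(1)*np.arange(len(M))).sum()/M.sum()
print('centroid mm %.2f'%((s(B)-s(A))/(b-a)[1]*2),'sums',A.sum(),B.sum())
E
python3 shoe.py; python3 w.py
```

```text
px [211.5 194.1] px per 2mm [-0.045  0.405]
ECC 0.9991263572809246 shift px [-0.08786473  0.37311533] mm 1.84
centroid mm 1.47 sums 9825.0 9891.25
pos [533.1 -47.1  13.6] F [5.7 8.7 1.4] M [ 1.46 -1.12  0.34]
scene [118.   539.04 536.08 569.99 593.68]
side [ 10.   529.07 528.25 536.56 545.34]
```

Estimates of give: 1.84, 1.47 and 1.55 mm (ECC, centroid, depth); the drag slope agrees with about 1.5 mm. A further 4–5 mm of travel should bring it to about 2 mm.

Emit:
apply_moves --targets '[[[0,0,0],[-0.002,-0.05,0],1],[[0,0,0],[-0.001,-0.03,0],1],[[0,0,0],[0,0,0],1],[[0,0,0],[0,0,0],1]]'

```text
clock: 13.45
eef_pos: [533.1, -50.6, 13.6]
eef_rot: [-0.001, 0.716, 0.698, 0.002]
wrist_force: [5.0, 11.0, 1.6]
gripper_width: 0.204
```

```bash
python3 shoe.py; python3 w.py
```

```text
px [211.5 194.1] px per 2mm [-0.045  0.405]
ECC 0.9988885352170905 shift px [-0.08291627  0.4058143 ] mm 2.00
centroid mm 1.71 sums 9825.0 9822.75
pos [533.  -50.6  13.6] F [5.2 9.9 1.7] M [ 1.74 -1.18  0.41]
scene [118.5  539.95 535.44 570.48 594.06]
side [  5.   529.44 529.09 534.44 539.34]
```

Emit:
apply_moves --targets '[[[0,0,0],[0,-0.02,0],1],[[0,0,0],[0,0,0],1],[[0,0,0],[0,0,0],1],[[0,0,0],[0,0,0],0.78],[[0,0,0],[0,0,0],0.74],[[0,0,0],[0,0,0],0.7],[[0,0,0],[0,0,0],0.6],[[0,0,0],[0,0,0],0.5],[[0,0,0],[0,0,0],0.3],[[0,0,0],[0,0,0],0.2],[[0,0,0],[0,0,0],0.2],[[0,0,0],[0,0,0],0.2]]' --squeeze 20

```text
clock: 15.05
eef_pos: [532.3, -55.5, 13.4]
eef_rot: [-0.0, 0.717, 0.697, -0.0]
wrist_force: [0.1, -0.2, 0.2]
gripper_width: 0.798
```

```bash
python3 shoe.py; python3 w.py
```

```text
px [211.5 194.1] px per 2mm [-0.045  0.405]
ECC 0.9982840555095932 shift px [-0.11236766  0.45125178] mm 2.23
centroid mm 2.04 sums 9825.0 9790.75
pos [532.3 -55.5  13.5] F [ 0.1  0.2 -0.1] M [-0.01 -0.02 -0.01]
scene [118.   538.86 535.65 570.55 594.85]Traceback (most recent call last):
  File "w.py", line 10, in <module>
    p=W[m];ms.append([m.sum(),np.percentile(p[:,0],3),p[:,0].min(),p[:,0].mean(),np.percentile(p[:,0],97)])
                              ~~~~~~~~~~~~~^^^^^^^^^^
    return _quantile_unchecked(
        a, q, axis, out, overwrite_input, method, keepdims, weights)
    return _ureduce(a,
                    func=_quantile_ureduce_func,
    ...<5 lines>...
                    overwrite_input=overwrite_input,
                    method=method)
    r = func(a, **kwargs)
    result = _quantile(arr,
                       quantiles=q,
    ...<2 lines>...
                       out=out,
                       weights=wgt)
    slices_having_nans = np.isnan(arr[-1, ...])
                                  ~~~^^^^^^^^^
IndexError: index -1 is out of bounds for axis 0 with size 0
```

Released; the shoe's give reads 2.0–2.2 mm. Open fully and rise straight up, clear.

Emit:
apply_moves --targets '[[[0,0,0],[0,0,0.1],0],[[0,0,0],[0,0,0.2],0],[[0,0,0],[0,0,0.4],0],[[0,0,0],[0,0,0.6],0],[[0,0,0],[0,0,0.8],0],[[0,0,0],[0,0,0.8],0],[[0,0,0],[0,0,0.8],0],[[0,0,0],[0,0,0.6],0],[[0,0,0],[0,0,0],0],[[0,0,0],[0,0,0],0],[[0,0,0],[0,0,0],0],[[0,0,0],[0,0,0],0],[[0,0,0],[0,0,0],0]]'

```text
clock: 16.7
eef_pos: [531.8, -55.5, 227.5]
eef_rot: [-0.001, 0.717, 0.697, -0.001]
wrist_force: [0.1, -0.1, -0.4]
gripper_width: 0.996
```

```bash
python3 shoe.py; python3 w.py; python3 fit.py; python3 look.py k
```

```text
px [211.5 194.1] px per 2mm [-0.045  0.405]
ECC 0.9982827393083157 shift px [-0.11421455  0.4430089 ] mm 2.19
centroid mm 2.00 sums 9825.0 9598.875
pos [532.2 -55.5 228. ] F [-0.1 -0.1 -0.8] M [ 0.02 -0.05  0.02]
scene [117.   538.68 535.26 569.92 594.19]
side [ 69.   533.07 530.51 559.24 586.5 ]
fence 258 271 x@y-138 528.70 slope 0.0968 zk -0.102 rms 1.90 y -261.6 -175.3
blade 129 171 x@y-138 533.72 slope 0.0819 zk -0.012 rms 0.95 y -119.8 -31.4
tip y -127.43311324093014
yaw diff flat-vs-fence (slope):  -0.11487649722934444
[532.3 -55.5 228.5] yaw -0.0289366873362337 F [-0.   0.  -0.1] w 0.9966319399790969
crop origin 174 159
crop origin 225 144
```

View pics/k.png

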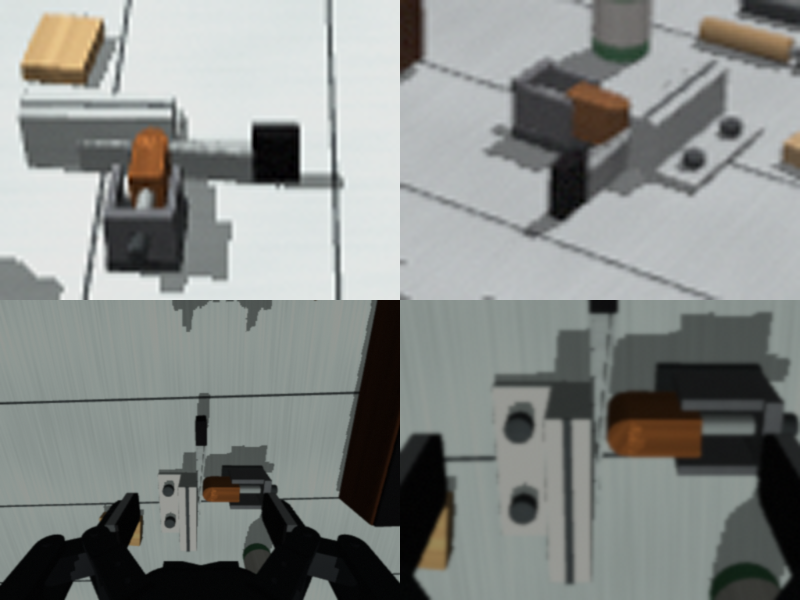

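The gauge stands upright in the gap with the blade behind the shoe. The plane fit was corrupted because it took in the grip and the inserted blade, so I check squareness against the fence properly.

Run:
```python
from h import *
ws=[cam('wrist') for _ in range(3)];W=np.nanmean([pts(c) for c in ws],0);X,Y,Z=[W[...,i] for i in range(3)]
def box(m,l):
    k,L,st,_=cv2.connectedComponentsWithStats(m.astype(np.uint8));i=1+np.argmax(st[1:,4]);q=L==i
    print(l,q.sum(),np.round(cv2.boxPoints(cv2.minAreaRect(W[q][:,:2].astype(np.float32))),1).tolist(),'z',np.median(Z[q]).round(1));return q
box((Z>48)&(Z<60)&(abs(Y+55)<45)&(abs(X-532)<30),'grip')
q=box((Z>53)&(Z<66)&(Y<-120)&(X<528)&(X>480),'fence')
def edge(m,l,side):
    ys=[];xs=[]
    for v in np.unique(np.where(m)[0]):
        r=W[v][m[v]]; j=(np.argmax if side>0 else np.argmin)(r[:,0]); ys.append(r[j,1]);xs.append(r[j,0])
    p=np.polyfit(ys,xs,1);r=np.array(xs)-np.polyval(p,ys);k=abs(r)<1.5;p=np.polyfit(np.array(ys)[k],np.array(xs)[k],1)
    print(l,len(ys),'slope %.4f x@-138 %.2f'%(p[0],np.polyval(p,-138)),'y',min(ys),max(ys))
edge(q,'fence edge',1)
b=(Z>30)&(Z<38)&(Y<-74)&(Y>-230)&(abs(X-528)<16)
edge(b&(Y>-128),'blade flat (free part)',-1)
edge(b&(Y>-128),'blade taper',1)
for n,a in [('scene',0)]:
    c=cam('scene');V=pts(c);m=(V[...,1]<-76)&(V[...,1]>-125)&(V[...,2]>6)&(V[...,2]<30)&(V[...,0]>515)&(V[...,0]<550);p=V[m]
    print('scene blade side',np.polyfit(p[:,1]+138,p[:,0],1),m.sum())
    print('moved px vs start:',np.round(0.0,1))
    d=np.abs(c['image'].astype(int)-np.load('scene0.npz')['image'].astype(int)).max(2)>60
    k,L,st,_=cv2.connectedComponentsWithStats(cv2.morphologyEx(d.astype(np.uint8),cv2.MORPH_OPEN,np.ones((2,2),np.uint8)));print([s.tolist() for s in st[1:] if s[4]>8])
```

```text
grip 510 [[523.2999877929688, -70.19999694824219], [541.0, -70.5999984741211], [541.9000244140625, -31.0], [524.2000122070312, -30.600000381469727]] z 55.1
fence 1878 [[487.6000061035156, -267.3999938964844], [516.7999877929688, -268.5], [521.7000122070312, -138.10000610351562], [492.5, -137.0]] z 60.4
fence edge 85 slope 0.0376 x@-138 521.64 y -267.30127793016953 -138.4284198991474
blade flat (free part) 37 slope 0.0326 x@-138 522.51 y -127.76365878865084 -77.00502952543992
blade taper 37 slope 0.1211 x@-138 532.78 y -127.7293231676806 -77.83902747437176
scene blade side [1.23028003e-01 5.32232933e+02] 73
moved px vs start: 0.0
[[217, 0, 8, 10, 57], [261, 5, 23, 11, 174], [226, 6, 9, 2, 18], [217, 22, 20, 28, 385], [265, 25, 25, 10, 220], [266, 37, 24, 14, 266], [224, 52, 7, 8, 33], [275, 52, 11, 9, 73], [231, 61, 6, 8, 32], [273, 66, 9, 26, 112], [235, 75, 5, 4, 15], [228, 90, 12, 4, 28], [226, 95, 20, 26, 330], [271, 95, 7, 21, 118], [245, 105, 10, 7, 31], [248, 116, 10, 3, 20], [241, 127, 5, 7, 24], [249, 129, 19, 7, 69], [234, 132, 11, 23, 181], [284, 135, 5, 2, 10], [331, 134, 17, 8, 43], [253, 137, 16, 38, 415], [304, 138, 51, 23, 196], [349, 140, 47, 17, 240], [379, 159, 30, 35, 541], [379, 168, 4, 7, 20], [286, 174, 83, 53, 2213], [221, 191, 37, 16, 288], [374, 199, 6, 9, 34], [316, 221, 4, 5, 15], [306, 222, 105, 31, 1630]]
```

Free blade flat slope 0.033 vs fence edge 0.033–0.038: parallel and flush within noise. The grip's underside is on the bench (top 55.1 mm). The other scene differences lie along the arm and its shadow. Hand in.

```bash
python3 -c "
from rig import robot
print(robot.hand_in())"
```

```text
the job is handed in; nothing more can be done
None
```

The steel gauge with the black grip is standing in the gap, flat side along the fence, with the shoe pushed back about 2 mm. I gripped it by its grip, turned it to the fence's angle, lowered it lightly onto the bench and slid it in along the face. I then opened the gripper and rose clear. The job was handed in at about 17 s; no verdict is reported.

**Checks that agreed**
- **Shoe give:** 2.0 to 2.2 mm from the image edges after letting go.
- **Seating:** the grip's top measured 55.1 mm, so it stands on the bench. The flat side's slope is 0.033, against 0.033 to 0.038 for the fence edge.

**Checks that disagreed or are weaker**
- **Shoe give by depth:** the depth reading gave 1.5 mm after retreat, although it read about 2 mm just before and after letting go.
- **Flat against the fence:** measurements left 0 to 0.9 mm between flat and face at the entry, within the noise. The grip's own outline and the scene view put the gauge's slope nearer 0.023.
- **Drag:** I felt 10 to 11 N just before the last 1 mm of travel, above the expected 6 to 9 N. It included friction from my own 5 N or so of pressing on the fence and the light contact with the bench.
- **Letting go:** the arm sprang forward about 4 mm along the blade as the jaws opened. The shoe reading afterwards stayed near 2 mm.
- **Last plane fit:** it failed because it mixed in the grip and blade, so I replaced it with the edge fits above.
- **Other things on the bench:** I checked these only by an image difference. I took the changes for the arm and its shadow, and did not remeasure each item.

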